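Clip a plaster tile into the carving jig

TASK

Load the plaster tile into the carving jig: press the spring clip's long paddle down with one fingertip and, keeping it down, push the tile along its channel with the other fingertip, under the raised jaw and fully home against the end stop; then let go so that the clip clamps the tile. Only press and push: do not lift the tile, and leave the other things on the table where they are.

Things in the scene. Friction and masses are not known exactly. Their poses are not given: they have to be found in the camera images.
- jig: plywood carving jig fixed to the table, base 6 mm thick, 212 x 140 mm (jig x -156 to 56, y -60 to 80 mm). Origin on the table under the clip's hinge line, level with the jaw's front face; x the way the tile is pushed, y from the paddle to the channel, z up. Hinge barrel at y = 0, top 29 mm high; brackets at x -153 and 44 mm, 12 mm wide, 30 mm high. All heights here are above the table
- clip (a joint): long steel spring clip, a see-saw hinged along jig x, axis 24 mm high (rad): 0 = at rest, jaw low; grows as the paddle is pressed; about 0.17 = jaw resting on the tile; from 0.25 the jaw is well open; 0.40 = paddle fully down at a hard limit. Takes about 6 N to start and 10 to 11 N near the limit; springs back when let go
- clip_pad (a point): centre of the top face of the clip's paddle, a smooth slippery strip 130 mm long (jig x -150 to -20 mm), 40 mm wide (jig y -56 to -16 mm when down). At rest it slopes up outwards, this point about 25 mm high; at 0.34 rad it is level, 12 mm high (10 mm at the limit), so a second fingertip at that height is 6 mm above the channel floor and 8 mm below the tile's top. Fingertips slide along it
- jaw (a point): middle of the lower face of the clip's jaw lip, which is 40 mm long (jig x 0 to 40 mm) and 8 mm wide (jig y 28 to 36 mm); moves with the clip. At rest it hangs about 5 mm below the tile's top and bars the way; at 0.34 rad it clears the tile by about 5 mm
- tile: the plaster tile to clamp, 80 (x) x 60 (y) x 14 mm, 0.13 kg, lying in the jig's channel, top 20 mm high; origin at the centre of its underside, x along the channel to the stop. It starts with its leading edge 8 to 35 mm short of the jaw
- tile_home (a point): point fixed on the jig where the tile's origin lies when it is fully home (jig x 6, y 40 mm, 6 mm high, on the channel floor); axes as the jig's. The end stop is a bar across the channel, face at jig x 46 mm, top 16 mm high. The channel lies between two rails, inner faces at jig y 8.5 and 71.5 mm, tops 11 mm high: 1.5 mm play each side of the tile
- disc: a flat round plaster disc 64 mm across, 14 mm thick; bystander, origin at the centre of its underside; free to move, leave it alone
- pot: a small lidded jar 44 mm across, 50 mm tall; bystander, origin at the centre of its underside; free to move, leave it alone
- brush: a paint brush 170 mm long lying flat; bystander, origin at its middle on the table; free to move, leave it alone
- spare_tile: a spare square plaster tile 90 x 90 x 14 mm lying on the table; bystander, origin at the centre of its underside; free to move, leave it alone
- cup: a mug 76 mm across, 90 mm tall; bystander, origin at the centre of its underside; free to move, leave it alone
- tub: a yellow lidded tub 90 mm across, 110 mm tall; bystander, origin at the centre of its underside; free to move, leave it alone
- glue: a glue bottle 56 mm across, 150 mm tall; bystander, origin at the centre of its underside; free to move, leave it alone
- sander: a cork sanding block 100 x 55 x 30 mm; bystander, origin at the centre of its underside; free to move, leave it alone
Mind the look-alikes: they are no part of the job. Leave any black or orange look-alike of the tile alone.

How it is judged:
By the outcome, as a careful person would: the job done as asked, in the order asked, and still so for the second after the job is handed in, with the robot touching nothing.
It also fails if it takes over 43 s, if anything falls off the work surface, if the arm or the gripper's body presses on something with over 40 N, if the wrist force passes 120 N, or if a joint passes its speed limit or range.

ROBOT

A 6-joint arm with a two-finger parallel gripper is mounted at the origin on the work surface. World frame = base frame: x ahead of the robot, y to its left, z up, the work surface at z = 0. Lengths are in m, angles in rad, forces in N, time in s.
With the tool pointing down it reaches from about 0.325 to 0.775 m from the base axis. Payload 5.5 kg.
Tool frame: the origin (TCP) lies between the finger pads; the fingertips stand 8 mm ahead of it and the grasp point (between the pads) lies 11 mm behind it (tcp_to_tips is the distance from the TCP to the fingertips, in m); z points along the fingers, y is the direction in which the jaws open and shut (so a half turn about z gives the same grasp; the last joint's range is limited). The gripper opens to 88 mm and grips with 3 to 60 N. Pads are 20 mm wide; open, the fingers measure 115 mm over their backs; the gripper's body (75 mm by 178 mm) begins 61 mm behind the grasp point.
Start: joints at [-1.18, 0.091, 1.231, -0, 1.82, -0.057], TCP at [0.26, -0.541, 0.231] pointing down, gripper open.
Joint ranges: [-2.87, 2.87], [-0.86, 2.18], [0.17, 2.46], [-1.51, 4.65], [0.06, 2.69], [-2.65, 2.65]. Speed limits (rad/s): [2.57, 2.57, 3.01, 3.14, 3.14, 3.14].

INTERFACE

Orientations are given as a unit quaternion [w, x, y, z].
In Python, from bench import * gives the robot as it stands. Calls block until the motion is done:
- move_to(position, orientation): joint-space move of the TCP to a pose.
- move_l(position, speed=0.15, orientation=None): straight line of the TCP; orientation=None keeps the orientation; speed is the mean speed in m/s.
- movej(angles): joint-space move.
- gripper_open() and close(): open the fingers fully, or close them until they stop; the grip force is fixed at half the most.
- hold(seconds).
- inverse_kinematics(position, orientation): joint angles nearest the present ones, or None.
- state(): the state.
- get_image(name): name is "scene" or "top" or "wrist"; returns a dict with "frame" (400x640x3 uint8, blue, green, red), "depth" (400x640 float32, m along the optical axis (not along the pixel's ray), 0 where there is no reading), "camera_matrix" (3x3 intrinsics, pixels), "view" (4x4, takes a point from world to camera coordinates). Camera axes: x right, y up, looking along -z (the intrinsics and any distortion apply to the point x, -y, -z); pixel columns grow to the right and rows downward; lengths in m; the calibration is good to about 2 mm. A picture is of the moment at which its call begins.
A pose or a line that the arm cannot do raises IKError and nothing moves.
- job_done(): hands the job in, once; it reports no verdict.
The state is a dict: "time": time; "joint_pos": joint angles; "dq": joint speeds; "joint_torque": joint torques, N m; "ee_pos": TCP position; "ee_rot": TCP orientation; "ft_force": force on the tool from outside, world axes, zero at the start; "moment": the same for the moment, N m; "finger_gap": finger opening in m.
Only numpy, scipy, OpenCV 4.12 (cv2) and the standard library are available. Lean on these libraries where they do the work, as an engineer would, in place of code of your own. Each camera call takes 0.05 s, during which the arm holds its last target. There are 200 camera calls.

## Working session

There is one attempt and no reset: what is moved stays moved. The work goes in short steps, each a Python script; the robot and the scene stay as the last script left them, time stands still between calls to the robot, and variables do not carry over. Pictures are saved under pics/ and viewed, about 8 in all and at most 12, crops included, and the job is handed in when it is done.

```bash
ls; mkdir -p pics
python3 - <<'E'
from bench import *
import cv2,numpy as np
for n in ("scene","top"):
    d=get_image(n); cv2.imwrite(f"pics/{n}0.png",d["frame"]); np.savez(f"pics/{n}0.npz",**d)
    print(n,d["camera_matrix"].tolist(),np.round(d["view"],3).tolist())
print(state())
E
```

```text
pics
scene [[435.13911211448817, 0.0, 311.8845930772467], [0.0, 435.13911211448817, 195.14365413663964], [0.0, 0.0, 1.0]] [[-0.119, 0.993, -0.005, 0.085], [-0.533, -0.06, 0.844, 0.251], [0.837, 0.103, 0.537, -1.786], [0.0, 0.0, 0.0, 1.0]]
top [[489.5614172941638, 0.0, 318.775306379353], [0.0, 489.5614172941638, 204.0684466958721], [0.0, 0.0, 1.0]] [[-0.023, -1.0, -0.02, 0.003], [0.992, -0.026, 0.12, -0.56], [-0.12, -0.017, 0.993, -1.513], [0.0, 0.0, 0.0, 1.0]]
{'time': 0.1, 'joint_pos': array([-1.17966642e+00,  9.18026985e-02,  1.23174823e+00,  6.07280918e-06,
        1.81978334e+00, -5.67094646e-02]), 'dq': array([-0.0018739 , -0.0005844 , -0.00274538,  0.00127864,  0.00076117,
       -0.00021979]), 'joint_torque': array([ 3.53140713e-03, -4.47858202e+01, -4.07568669e+01,  7.01505644e-02,
        2.84043018e-02, -1.25420884e-04]), 'ee_pos': array([ 0.25971433, -0.54060977,  0.22961821]), 'ee_rot': array([-8.59149353e-04,  9.75034028e-01,  2.22053789e-01, -1.42027506e-04]), 'ft_force': array([-0.20570223, -0.64392185,  0.51826121]), 'moment': array([0.02915166, 0.00184638, 0.05707857]), 'finger_gap': 0.08763866685264686}
```

View pics/top0.png

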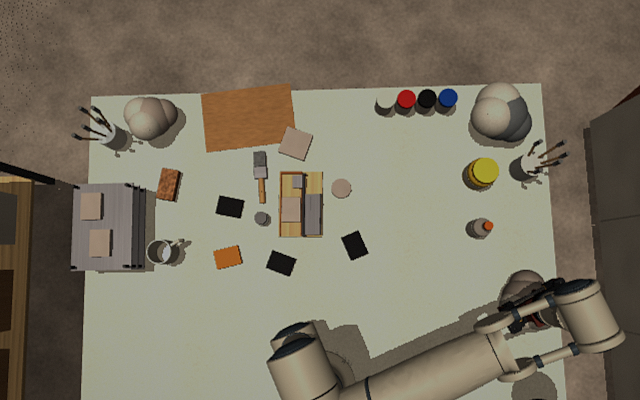

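View pics/scene0.png

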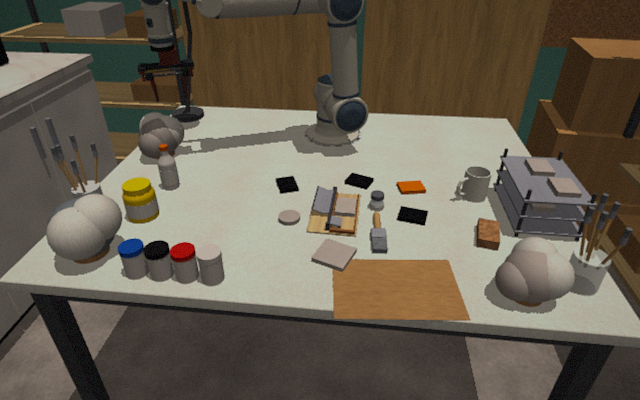

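The top view shows the jig at about (301,204): tile at (291,209), paddle at (313,215) and jaw at (298,182). The push direction is up in the image, roughly world +x. The scene view agrees, with the jig near (335,212). Next I'll look from above with the wrist camera.

```bash
cat > h.py <<'E'
import numpy as np,cv2
def ray(d,u,v):
    K=d["camera_matrix"];R=d["view"][:3,:3];t=d["view"][:3,3]
    c=np.array([(u-K[0,2])/K[0,0],-(v-K[1,2])/K[1,1],-1.])
    return -R.T@t, R.T@c
def at_z(d,u,v,z):
    o,r=ray(d,u,v); return o+r*(z-o[2])/r[2]
def proj(d,p):
    c=d["view"][:3,:3]@np.asarray(p)+d["view"][:3,3]; K=d["camera_matrix"]
    return np.array([K[0,2]+K[0,0]*c[0]/-c[2], K[1,2]-K[1,1]*c[1]/-c[2]])
def quat(yaw): # tool down, tool y along world yaw+90deg-ish
    from scipy.spatial.transform import Rotation as R
    q=(R.from_euler('z',yaw)*R.from_quat([1,0,0,0])).as_quat()
    return [q[3],q[0],q[1],q[2]]
E
python3 - <<'E'
from bench import *
from h import *
d=np.load("pics/top0.npz")
for p in [(279,237),(322,236),(323,172),(280,172)]: print(p,at_z(d,*p,0.006))
c=at_z(d,301,204,0.006)
move_to([c[0]-0.05,c[1],0.30],quat(0))
w=get_image("wrist"); np.savez("pics/w1.npz",**w); cv2.imwrite("pics/w1.png",w["frame"])
print(state()["ee_pos"],state()["time"],state()["joint_pos"],w["camera_matrix"],w["view"])
E
```

```text
(279, 237) [0.46079944 0.11925246 0.006     ]
(322, 236) [ 0.46062736 -0.0181856   0.006     ]
(323, 172) [ 0.66779187 -0.02644154  0.006     ]
(280, 172) [0.67157373 0.1131227  0.006     ]
[0.51527504 0.04619    0.29980361] 2.45 [ 2.37405484e-02 -1.05016235e-01  1.30260754e+00 -1.72357903e-04
  1.94429804e+00  1.59557711e+00] [[347.03070415   0.         320.80309855]
 [  0.         347.03070415 196.32827087]
 [  0.           0.           1.        ]] [[-8.19157941e-04 -9.99999664e-01  4.01794057e-05  4.73066938e-02]
 [ 9.51820909e-01 -7.92013075e-04 -3.06653437e-01 -4.31683902e-01]
 [ 3.06653366e-01 -2.12954000e-04  9.51821237e-01 -6.16923651e-01]
 [ 0.00000000e+00  0.00000000e+00  0.00000000e+00  1.00000000e+00]]
```

View pics/w1.png

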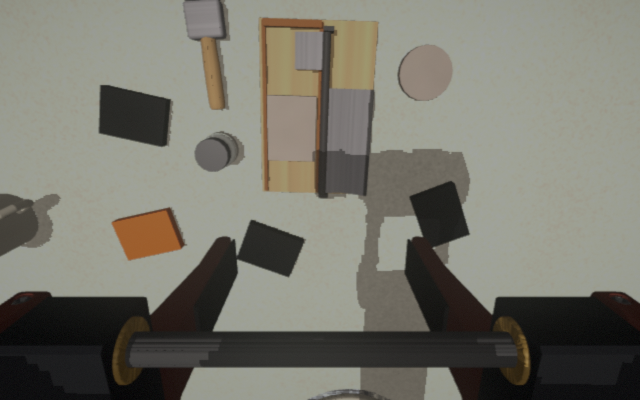

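The wrist view shows the base corners at about (260,18), (378,22), (262,191) and (368,195). The tile spans (267,95) to (317,162), the jaw is at (309,50), and the barrel runs from (328,28) to (322,197). I'll take a closer second view and enlarge it.

Run:
```python
from bench import *
from h import *
move_l([0.475,0.05,0.22],0.2)
w=get_image("wrist"); np.savez("pics/w2.npz",**w)
f=w["frame"]; a,b=proj(w,[0.67,0.125,0]),proj(w,[0.455,-0.035,0]); print(a,b)
x0,y0=np.maximum(0,(np.minimum(a,b)-12)).astype(int); x1,y1=(np.maximum(a,b)+12).astype(int)
c=f[y0:y1,x0:x1]; s=min(800/c.shape[1],600/c.shape[0],3); print("crop",x0,y0,s)
cv2.imwrite("pics/w2c.png",cv2.resize(c,None,fx=s,fy=s,interpolation=cv2.INTER_CUBIC))
w1=np.load("pics/w1.npz"); c=w1["frame"][0:210,245:395]
cv2.imwrite("pics/w1c.png",cv2.resize(c,None,fx=2.85,fy=2.85,interpolation=cv2.INTER_CUBIC))
print(state()["time"])
```

```text
[240.94052826 -38.42428878] [396.7799158  183.13262117]
crop 228 0 3
3.1
```

View pics/w2c.png

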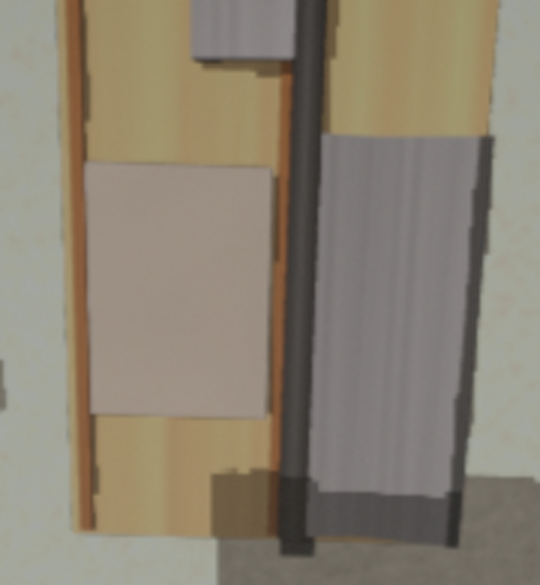

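View pics/w1c.png

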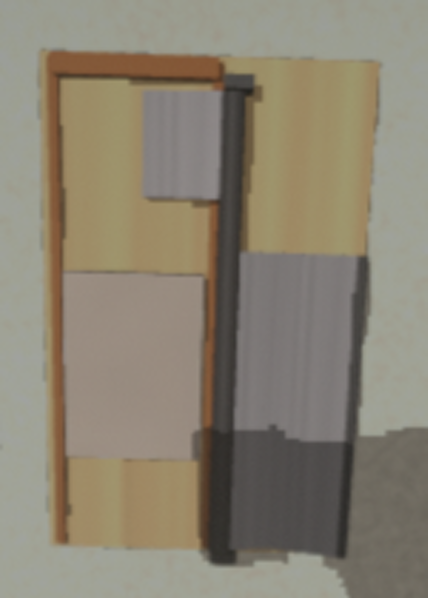

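The enlarged views show the tile corners in w2c at (85,162), (272,168), (92,414) and (268,416), and the base's near-left corner at (73,530). In w1c the base corners are (42,50), (379,62) and (50,546). I'll fit the jig pose and triangulate the tile.

Run:
```python
from h import *
from scipy.optimize import least_squares
w1,w2=[dict(np.load(f"pics/w{i}.npz")) for i in (1,2)]
T={1:[(65,271),(203,277),(66,457),(200,459)],2:[(85,162),(272,168),(92,414),(268,416)]}
u1=lambda p:(245+p[0]/2.85,p[1]/2.85); u2=lambda p:(228+p[0]/3,p[1]/3)
tri=[]
for a,b in zip(T[1],T[2]):
    A=[];B=[]
    for d,p in((w1,u1(a)),(w2,u2(b))):
        o,r=ray(d,*p); r/=np.linalg.norm(r); M=np.eye(3)-np.outer(r,r); A.append(M);B.append(M@o)
    tri.append(np.linalg.lstsq(np.vstack(A),np.hstack(B),rcond=None)[0])
tri=np.array(tri); print("tile tri\n",tri.round(4))
# jig points (m): base corners, jaw front-left-top edge corner omitted, rail outer etc.
J=[(w1,u1((42,50)),(56,80,6)),(w1,u1((379,62)),(56,-60,6)),(w1,u1((50,546)),(-156,80,6)),(w2,u2((73,530)),(-156,80,6))]
def W(p,q): c,s=np.cos(p[2]),np.sin(p[2]); q=np.array(q)/1000; return np.array([p[0]+c*q[0]-s*q[1],p[1]+s*q[0]+c*q[1],q[2]])
f=lambda p:np.hstack([proj(d,W(p,q))-u for d,u,q in J])
s=least_squares(f,[.6,.03,0]); print("jig",s.x,"res",s.fun.round(1))
p=s.x
for z in (.02,):
  for d,u,TT in((w1,u1,T[1]),(w2,u2,T[2])):
    for t in TT:
      g=at_z(d,*u(t),z); e=g[:2]-p[:2]; c,sn=np.cos(p[2]),np.sin(p[2]); print("tile corner jig",(1e3*np.array([c*e[0]+sn*e[1],-sn*e[0]+c*e[1]])).round(1))
for n,q in dict(jawfront=(0,32,20),padnear=(-20,-36,25)).items(): print(n,"w1c",((proj(w1,W(p,q))-[245,0])*2.85).round())
```

```text
tile tri
 [[0.588  0.1106 0.0236]
 [0.5858 0.0523 0.0276]
 [0.509  0.1134 0.0234]
 [0.509  0.0539 0.0281]]
jig [ 0.61616057  0.04066893 -0.0336888 ] res [-0.7 -0.3  0.9 -0.2 -0.1 -0.4 -0.1  1. ]
tile corner jig [-30.4  68.9]
tile corner jig [-31.   10.6]
tile corner jig [-110.3   69.6]
tile corner jig [-109.3    9.7]
tile corner jig [-30.3  70.1]
tile corner jig [-30.1  10.7]
tile corner jig [-110.1   69.6]
tile corner jig [-108.7    9.6]
jawfront w1c [153. 197.]
padnear w1c [316. 254.]
```

The jig fit is good to about 1 px, and the tile's trailing edge is at jig x −110. Now I'll go over it, with fingers along jig y, and press.

```bash
cat >> h.py <<'E'
P=[0.61616,0.04067,-0.03369]; Q=quat(P[2])
def J(x,y,ztip):
    c,s=np.cos(P[2]),np.sin(P[2]); x,y=x/1e3,y/1e3
    return [P[0]+c*x-s*y,P[1]+s*x+c*y,ztip/1e3+0.008]
def rep(st):
    e=st["ee_pos"]-np.array([P[0],P[1],0]); c,s=np.cos(P[2]),np.sin(P[2])
    print("t %.2f jig"%st["time"],np.round(1e3*np.array([c*e[0]+s*e[1],-s*e[0]+c*e[1],e[2]-.008]),1),"F",st["ft_force"].round(1),"M",st["moment"].round(2))
E
python3 - <<'E'
from bench import *
from h import *
move_to(J(-127,4,70),Q); rep(state())
move_l(J(-127,4,40),0.1); rep(state())
for z in (30,22,16,11.5): move_l(J(-127,4,z),0.04); rep(state())
w=get_image("wrist"); cv2.imwrite("pics/w3.png",w["frame"])
w=get_image("scene"); cv2.imwrite("pics/s3.png",cv2.resize(w["frame"][150:260,260:420],None,fx=4,fy=4,interpolation=cv2.INTER_CUBIC))
E
```

```text
t 3.73 jig [-125.9    4.    71.9] F [-0.3  0.1  0.2] M [ 0.03 -0.    0.06]
t 4.17 jig [-126.6    4.    40.9] F [-0.6  0.1 -0.1] M [0.05 0.01 0.01]
t 4.58 jig [-127.2    4.    29.8] F [-0.3  0.5  0.3] M [ 0.02 -0.01 -0.04]
t 4.92 jig [-126.2    4.    22.8] F [1.5 0.6 4.3] M [-0.2  -0.08  0.01]
t 5.22 jig [-126.2    4.4   17.2] F [0.1 2.5 7.2] M [ 0.04  0.08 -0.04]
t 5.48 jig [-125.9    4.8   13.2] F [-0.9  2.5  9.2] M [ 0.16  0.16 -0.06]
```

View pics/w3.png

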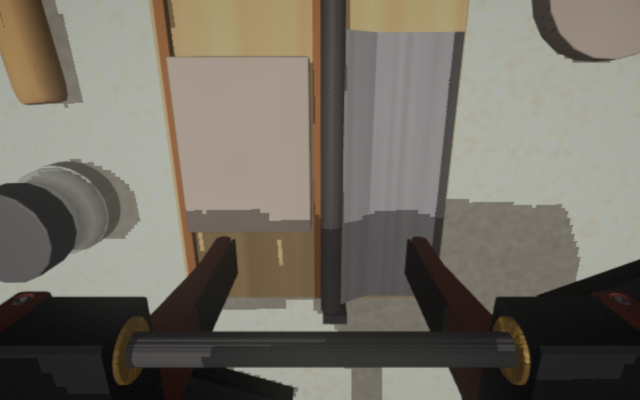

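View pics/s3.png

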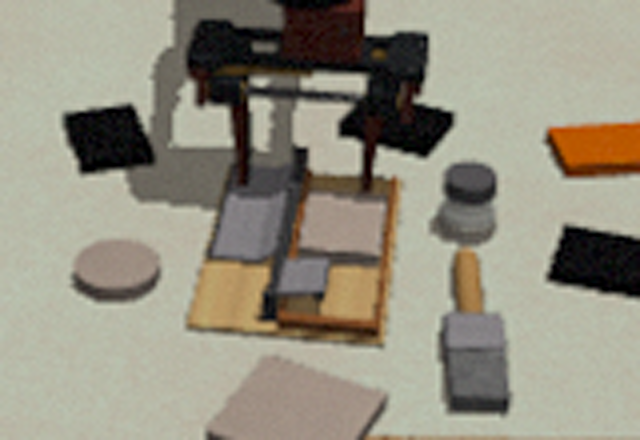

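The fingers straddle the hinge: one presses the paddle at (415,245) and the other sits in the channel just behind the tile at (225,245). The jaw is raised. The arm sags about 1.5 mm under load, so I'll go a little lower and then push.

Run:
```python
from bench import *
from h import *
move_l(J(-127,4,10),0.03); hold(.2); rep(state())
for x in (-116,-100,-80,-60,-52,-48): move_l(J(x,4,10),0.04); rep(state())
w=get_image("wrist"); cv2.imwrite("pics/w4.png",w["frame"]); np.savez("pics/w4.npz",**w)
w=get_image("scene"); cv2.imwrite("pics/s4.png",cv2.resize(w["frame"][150:260,260:420],None,fx=4,fy=4,interpolation=cv2.INTER_CUBIC))
```

```text
t 6.03 jig [-125.9    5.    12.1] F [-1.6  3.6 10.2] M [ 0.32  0.23 -0.07]
t 6.46 jig [-115.8    4.    11.3] F [-3.1 -0.   8.9] M [-0.26  0.57 -0.07]
t 7.01 jig [-99.9   3.8  11.2] F [-3.1  0.   9.2] M [-0.37  0.62 -0.2 ]
t 7.66 jig [-80.    3.8  11.1] F [-3.9 -0.1  8.2] M [-0.43  0.64 -0.17]
t 8.31 jig [-60.    3.8  11.2] F [-4.  -0.4  9.1] M [-0.42  0.68 -0.15]
t 8.66 jig [-51.8   3.7  11.3] F [-3.4 -1.   8.7] M [-0.48  0.6  -0.13]
t 8.91 jig [-47.9   3.8  11.3] F [-3.5 -0.2  8.6] M [-0.4   0.69 -0.18]
```

View pics/w4.png

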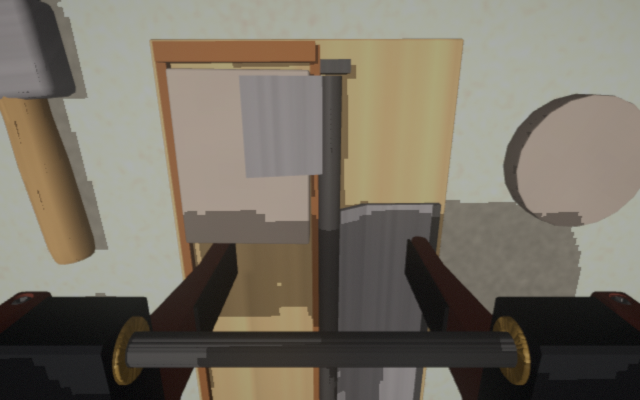

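The tile is under the raised jaw, with a small gap left before the stop at row 65. I'll creep forward until the force rises.

Run:
```python
from bench import *
from h import *
for x in np.arange(-46.5,-37,1.0):
    move_l(J(x,4,10),0.03); st=state(); rep(st)
    if st["ft_force"][0]<-14: break
hold(.3); rep(state())
w=get_image("wrist"); cv2.imwrite("pics/w5.png",cv2.resize(w["frame"][20:280,120:480],None,fx=2.2,fy=2.2,interpolation=cv2.INTER_CUBIC))
```

```text
t 9.26 jig [-46.8   3.8  11.3] F [-4.1 -0.1  9.4] M [-0.32  0.87 -0.19]
t 9.51 jig [-46.    3.8  11.2] F [-4.7  0.1  9.7] M [-0.31  0.93 -0.16]
t 9.76 jig [-45.1   3.8  11.2] F [-6.1  0.2 10.2] M [-0.33  1.06 -0.05]
t 10.01 jig [-45.    3.8  11.2] F [-9.1 -0.9 11.7] M [-0.24  1.7   0.14]
t 10.26 jig [-44.8   3.9  11.2] F [-12.9  -0.6  14.5] M [-0.2   2.35  0.4 ]
t 10.51 jig [-44.7   3.9  11.2] F [-16.9  -0.9  16.9] M [-0.14  2.98  0.47]
t 10.81 jig [-44.7   3.9  11.2] F [-16.8  -1.5  16.2] M [-0.14  3.05  0.49]
```

View pics/w5.png

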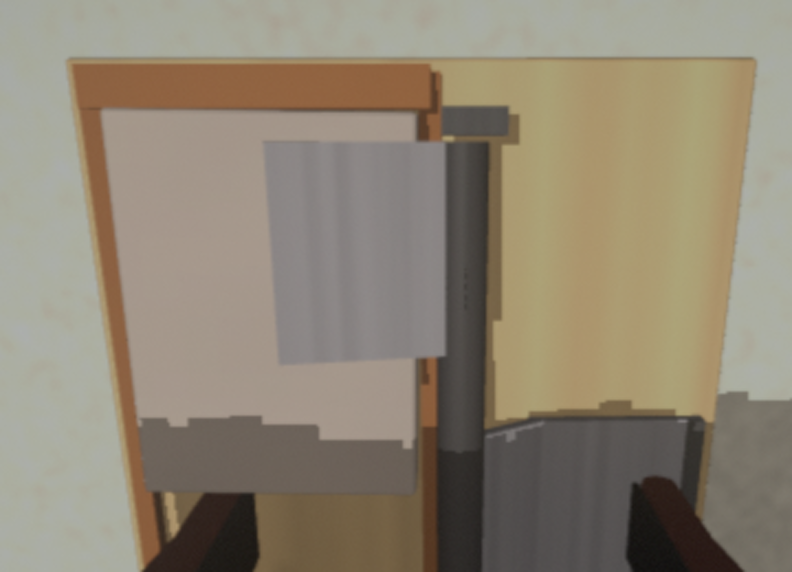

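The tile's leading edge meets the stop at row 108. Motion stopped at jig x −44.7 with force rising to 17 N, against an expected −44, so it's home. I'll back off about 4 mm with the clip still held, then release.

Run:
```python
from bench import *
from h import *
move_l(J(-49,4,10),0.03); rep(state())
for z in (18,26,45): move_l(J(-49,4,z),0.05); rep(state())
move_l(J(-125,4,200),0.2); hold(.3); rep(state())
w=get_image("wrist"); np.savez("pics/w6.npz",**w)
a=proj(w,J(-60,10,0)).astype(int); print(a)
y0=max(0,a[1]-110);x0=a[0]-110
cv2.imwrite("pics/w6.png",cv2.resize(w["frame"][y0:y0+200,x0:x0+220],None,fx=3,fy=3,interpolation=cv2.INTER_CUBIC)); print(x0,y0)
```

```text
t 11.26 jig [-47.1   3.8  12.5] F [ 1.5 -0.6  7.7] M [-0.37 -0.23  0.07]
t 11.57 jig [-48.    3.9  19.1] F [ 1.5 -0.4  5.7] M [-0.34 -0.34  0.1 ]
t 11.88 jig [-49.4   4.1  25.5] F [-0.1  0.3  0. ] M [ 0.01 -0.05 -0.  ]
t 12.41 jig [-48.8   4.   45.4] F [ 0.2 -0.5  0. ] M [ 0.06 -0.01 -0.04]
t 13.72 jig [-125.1    3.9  199. ] F [ 0.7  0.2 -0.4] M [ 0.02  0.03 -0.  ]
[315 105]
205 0
```

View pics/w6.png

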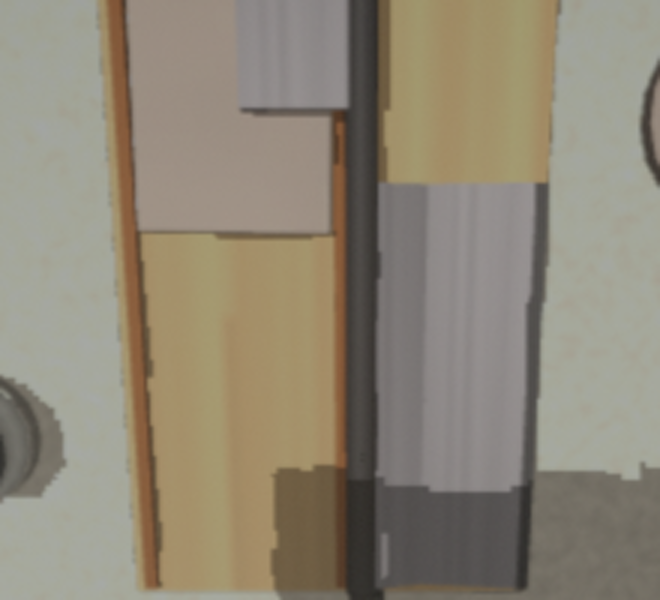

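The jaw is down on the tile. The tile's trailing edge runs from (139,232) to (332,235). I'll compute its jig x and look at the stop end from higher up.

Run:
```python
from bench import *
from h import *
w=np.load("pics/w6.npz"); c,s=np.cos(P[2]),np.sin(P[2])
for q in((139,232),(332,235)):
    e=at_z(w,205+q[0]/3,q[1]/3,.02)[:2]-P[:2]; print((1e3*np.array([c*e[0]+s*e[1],-s*e[0]+c*e[1]])).round(1))
move_l(J(-70,4,230),0.2); hold(.2)
w=get_image("wrist"); a=proj(w,J(5,10,0)).astype(int);y0=max(0,a[1]-80);x0=a[0]-110; print(a,x0,y0)
cv2.imwrite("pics/w7.png",cv2.resize(w["frame"][y0:y0+180,x0:x0+220],None,fx=3.3,fy=3.3,interpolation=cv2.INTER_CUBIC))
```

```text
[-34.2  69.4]
[-35.    9.4]
[315  93] 205 13
```

View pics/w7.png

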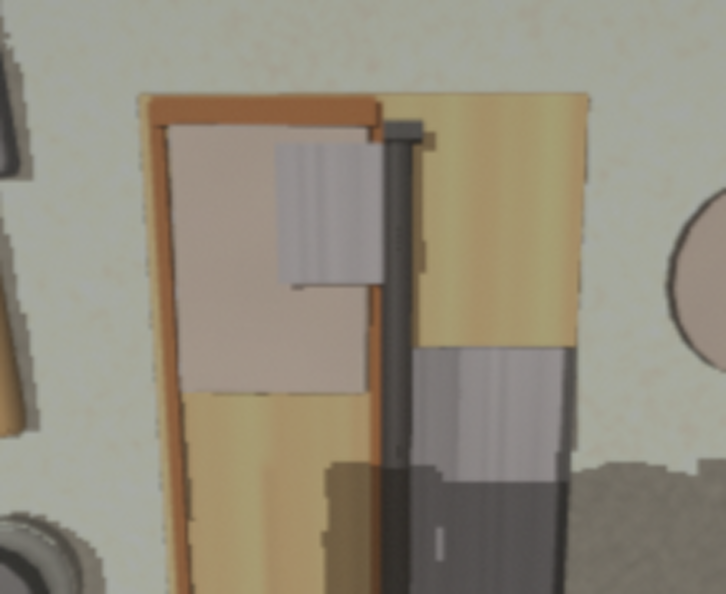

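The tile sits against the stop at row 125 across its width, the jaw at (330,212) is clamped on it, and the trailing edge is at jig x −34 to −35 against a nominal −34. Handing in.

```bash
python3 -c "
from bench import *
print(state()['time'],state()['ft_force']); job_done()"
```

```text
14.4917 [-0.06331655  0.25630031 -0.07331562]
the job is handed in; nothing more can be done
```

The tile is loaded and clamped, and the job was handed in at 14.5 s of the 43 s allowed. I pressed the paddle down with one fingertip (about 9–10 N) and kept it down. With the other fingertip I pushed the tile under the raised jaw until it stopped against the end stop, with the force rising to about 17 N. I then backed off a few millimetres with the clip still held and let it go.

**Last checks:**
- **Tile position:** its trailing edge measured at jig x −34.2 and −35.0 mm at its two ends, where fully home is −34. The 0.8 mm difference between the ends is within the camera error of about 2 mm. The last picture shows the leading edge against the stop.
- **Clip:** the jaw is resting on the tile.
- **Robot:** clear of everything, with the wrist force near zero.
- **Other objects:** I touched none of them. I only checked this by eye in the wrist views and did not measure them again.

**One disagreement:** triangulating the tile's top put it at 23–28 mm high, against the stated 20 mm. I put this down to pixel-reading error over a short baseline and used the stated height.

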